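# Seat the culture plate and lock the stage clamp

### The arm

A 6-joint arm with a two-finger parallel gripper is mounted at the origin on the work surface. World frame = base frame: x ahead of the robot, y to its left, z up, the work surface at z = 0. Lengths are in m, angles in rad, forces in N, time in s.
With the tool pointing down it reaches from about 0.35 to 0.775 m from the base axis. Payload 5.5 kg.
Tool frame: the origin (TCP) lies at the very end of the fingers, on their centre line; the grasp point (between the pads) lies 19 mm behind it; z points along the fingers, y is the line along which they close (so a half turn about z gives the same grasp; the last joint's range is limited). The gripper opens to 85 mm and grips with 20 to 120 N. Pads are 22 mm wide; open, the fingers measure 114 mm over their backs; the gripper's body (76 mm by 85 mm) begins 54 mm behind the grasp point. The pads swing forward as they close: fully open they stand 13 mm farther back than shut.
Start: joints at [1.049, 0.313, 0.046, 1.304, 0, 1.431], TCP at [0.214, 0.534, 0.231] pointing down, gripper open.
Joint ranges: [-2.76, 2.76], [-0.86, 1.69], [-1.03, 1.26], [-2.2, 2.34], [-1.47, 1.5], [-3.14, 3.14]. Speed limits (rad/s): [2.57, 2.57, 3.14, 3.14, 3.14, 3.14].

### API

Orientations are given as a unit quaternion [w, x, y, z].
In Python, from workcell import env, read_camera, get_calibration gives the robot as it stands.
- The arm moves only by the tool jog_arm, never from a script. Its argument "motion" is one flat list of numbers, 7 for each row, row after row: the shift along the tool's x, y, z as a fraction of full scale, then the turn, a rotation vector about the tool's x, y, z as a fraction of full scale, then the opening, from 0 (shut) to 1 (fully open). In form: [x, y, z, wx, wy, wz, grip, x, y, z, wx, wy, wz, grip, ...]. A call has 1 to 12 rows; each row is the pose to reach, as a shift and turn from the pose commanded when the call began, along the tool's axes at that moment; what a row does not reach only later rows make up. Full scale, the value 1, is 0.2 m for a shift and 90 degrees for a turn. A row lasts 1/8 s, in which the tool goes at most 62.5 mm and 10.7 degrees, less where a joint would pass 70% of its speed; a pose out of reach is approached as far as the arm can. A call with a number of a shift or a turn outside -1 to 1 is refused whole. A call with a gripper value outside its range is refused whole. The fingers move at their own pace and stop on an object; "newtons" is the grip in N (left out, the last holds). Time passes only in rows, so rows that repeat a pose let the fingers close. It gives the time, the measured TCP pose, the force, the opening and the grip force at its end, in the units of the state.
- env.get_state(): the state, without advancing time (a new reading comes with each control period).
- read_camera(name): name is "scene" or "side" or "wrist"; returns the picture (480x640x3 uint8, red, green, blue); there is no depth.
- get_calibration(name): a dict with "fx", "fy", "cx", "cy" (pixels), "dist" ([k1, k2, p1, p2, k3] as OpenCV has them; the pictures are not rectified), "world_from_camera" (4x4, takes a point from camera to world coordinates). Camera axes: x right, y down, z forward; pixel columns grow to the right and rows downward; lengths in m; the calibration is good to about 2 mm. A picture is of the moment at which its call begins: read the wrist's pose just before it. get_calibration takes no time and is no camera call; for the wrist camera it gives the pose at the moment of the call.
- env.hand_in(): hands the job in; it is judged then, once.
The state is a dict: "clock": time; "joint_pos": joint angles; "qvel": joint speeds; "tau": joint torques, N m; "tcp_pos": TCP position; "orientation": TCP orientation; "wrist_force": force on the tool from outside, world axes, zero at the start; "ft_torque": the same for the moment, N m; "finger_gap": finger opening in m; "grip_force": force on a finger pad.
Only numpy, scipy, OpenCV 4.12 (cv2) and the standard library are available. Lean on these libraries where they do the work, as an engineer would, in place of code of your own. Each camera call takes 0.05 s, during which the arm holds its last target. There are 200 camera calls.

### The job

Load the black stage carrier by pushing only: with a fingertip, push the lidded culture plate along its channel until it is fully home against the end stop, and only then push the red-knobbed clamp lever round past its dead point until it snaps into lock behind the plate. Do not pick up the plate or lift it off the channel floor, leave everything else on the bench where it stands, and finish with the hand clear.

Things in the scene. Friction and masses are not known exactly. Their poses are not given: they have to be found in the camera images.
- carrier: Black stage carrier, fixed, about 215 x 100 mm. Origin: on the bench under the channel's middle; z up, +x the way the plate is pushed home (roughly away from the robot), +y the lever's side (left). Channel floor 8 mm above the bench, from x -115 to +85 mm. Guide walls 18 mm high, inner faces at y -44 (full length) and y +44 (only x > -30): 1.5 mm play each side.
- end_stop (a point): Middle of the carrier's end stop, on its inner face at carrier x +85 mm, 18 mm above the bench; the stop is 20 mm high. The channel's other (rear) end is open, so a finger can come down over its floor behind the plate.
- plate_mid (a point): Centre, half-way up, of the loose culture plate (white, pink wells, clear lid): 128 mm along the channel, 85.5 wide, 20 high, about 0.1 kg. Lies on the channel floor (top 28 mm above the bench), turned as the carrier to a degree or so, 30 to 60 mm short of home at the start. Home, its front edge meets the end stop, this point is at carrier x +21 mm and the rear edge at -43.
- lever (a joint): Angle (rad) of the steel clamp lever about its upright pivot. 0 = open, on its stop, where it starts; grows anticlockwise seen from above; dead point 1.05; locked on its closed stop at 1.745. A spring drives it back to open before the dead point and on to lock beyond it. Pushing at the knob takes about 5 N at first, falling to nothing at the dead point.
- lever_knob (a point): Centre of the red upright knob on the lever's handle: 20 mm across, 30 to 68 mm above the bench (this point at 50), 95 mm from the pivot. Handle bar below it 12 mm wide, 22 to 31 mm up. Open, it lies from the pivot at 80 degrees anticlockwise of carrier +x; closing, it swings 100 degrees round towards carrier -x, so it is pushed from its carrier +x side. The bench there is free.
- lever_pivot (a point): The lever's pivot axis, 30 mm above the bench, at carrier (-51, +64) mm. A nose 45 mm long, 12 wide, 15 to 27 mm above the bench, turns with the lever, 90 degrees anticlockwise of the handle: clear of the channel when open, across it 2 mm behind the plate's rear edge when locked. If the plate is not home the nose runs into it.
- dish: Bystander: round petri dish, 90 mm across, 15 mm high, loose, beyond the carrier at the left. Origin under its centre.
- jar: Bystander: small amber jar with black cap, 44 mm across, 60 mm high, loose, to the right of the carrier. Origin under its centre.
- tipbox: Bystander: blue pipette-tip box with clear lid, 80 x 120 x 67 mm, loose, beyond the end stop. Origin under its centre.
- spray: Bystander: white spray bottle, 76 mm across, 193 mm high, loose, well to one side. Origin under its centre.
- medium: Bystander: pink medium bottle with blue cap, 64 mm across, 130 mm high, loose, well to one side. Origin under its centre.
- objective: Bystander: black microscope objective standing on end, 48 mm across, 70 mm high, loose, well to one side. Origin under its centre.
- rack: Bystander: yellow tube rack with coloured caps, 70 x 150 x 61 mm, loose, at the left. Origin under its centre.
Not all that is in view belongs to the job. Leave any green look-alike of the part that bears plate_mid alone.

How it is judged:
On the way, in this order (a step that is already met when the one before it is completed fails the run):
1. the plate is fully home against the end stop while the lever is still open (x of plate_mid in the frame of carrier between 0.0175 and 0.0235 m and z of plate_mid in the frame of carrier between 0.015 and 0.021 m and angle between plate_mid's own z axis and vertical below 0.05 rad and value of joint lever below 0.3 rad), for 0.2 s.
2. the lever is snapped into lock with the plate home (x of plate_mid in the frame of carrier between 0.0175 and 0.0235 m and value of joint lever above 1.65 rad), for 0.2 s.
At the end, for the whole second after the job is handed in: The plate lies flat on the channel floor within 3.5 mm of fully home, the lever is locked (beyond 1.65 rad), and every bystander is within 20 mm of where it stood (all of step 2 and z of plate_mid in the frame of carrier between 0.015 and 0.021 m and angle between plate_mid's own z axis and vertical below 0.05 rad and angle between the x axis of plate_mid and the x axis of carrier, either way round below 0.06 rad and distance of each of dish, jar, tipbox, spray, medium, objective, rack from where it was at the start of the episode below 0.02 m); the robot touches nothing.
It fails at once if the plate is lifted (10 mm) or tipped (0.15 rad) (z of plate_mid in the frame of carrier above 0.028 m or angle between plate_mid's own z axis and vertical above 0.15 rad).
It fails at once if a bystander is shifted by more than 20 mm or tipped (distance of any of dish, jar, tipbox, spray, medium, objective, rack from where it was at the start of the episode above 0.02 m or angle between any of dish, jar, tipbox, spray, medium, objective, rack's own z axis and vertical above 0.3 rad).
It also fails if it takes over 45 s, if anything falls off the work surface, if the arm or the gripper's body presses on something with over 40 N, if the wrist force passes 120 N, or if a joint passes its speed limit or range.

## Working session

There is one attempt and no reset: what is moved stays moved. The work goes in short steps, Python scripts to look and compute and a tool call to move; the robot and the scene stay as the last step left them, time stands still between calls to the robot, and variables do not carry over. Pictures are saved under pics/ and viewed, at most 10 in all, crops included, and the job is handed in when it is done.

Besides the shell and the picture viewer there is one more tool, called after "Request:" by a JSON object that holds its "op" and its "data", one argument or row to a line. jog_arm: Moves the arm, as the interface text tells. Shift numbers are shares of 0.2 m and turn numbers shares of 90 degrees, none past 1 either way. Its arguments: {"type":"object","properties":{"motion":{"type":"array","items":{"type":"number"}},"newtons":{"type":"number"}},"required":["motion"]}

```bash
mkdir -p pics
cat > h.py <<'E'
import numpy as np, cv2
from workcell import env, read_camera, get_calibration
def ray(c,uv):
    K=np.array([[c['fx'],0,c['cx']],[0,c['fy'],c['cy']],[0,0,1.]])
    p=cv2.undistortPoints(np.array(uv,float).reshape(-1,1,2),K,np.array(c['dist'],float)).reshape(-1,2)
    T=np.array(c['world_from_camera']); d=np.c_[p,np.ones(len(p))]@T[:3,:3].T
    return T[:3,3],d
def onz(c,uv,z):
    o,d=ray(c,uv); return o+d*((z-o[2])/d[:,2])[:,None]
def proj(c,P):
    K=np.array([[c['fx'],0,c['cx']],[0,c['fy'],c['cy']],[0,0,1.]])
    W=np.linalg.inv(np.array(c['world_from_camera']))
    return cv2.projectPoints(np.array(P,float).reshape(-1,1,3),cv2.Rodrigues(W[:3,:3])[0],W[:3,3],K,np.array(c['dist'],float))[0].reshape(-1,2)
def snap(n,f):
    c=get_calibration(n); im=cv2.cvtColor(read_camera(n),cv2.COLOR_RGB2BGR); cv2.imwrite('pics/'+f,im); return im,c
E
python3 - <<'E'
from h import *
for n in('scene','side'):
    im,c=snap(n,n+'0.png'); print(n,np.round(c['world_from_camera'],3).tolist(),c['fx'])
s=env.get_state(); print(s)
E
```

```text
scene [[0.854, 0.351, -0.384, 1.133], [0.52, -0.561, 0.644, -0.941], [0.01, -0.75, -0.661, 1.029], [0.0, 0.0, 0.0, 1.0]] 619.8639611703702
side [[0.887, -0.24, 0.395, 0.101], [-0.462, -0.467, 0.754, -0.926], [0.003, -0.851, -0.525, 0.721], [0.0, 0.0, 0.0, 1.0]] 478.60029580954597
{'clock': 0.1, 'joint_pos': array([ 1.04939422e+00,  3.13935450e-01,  4.50863764e-02,  1.30363354e+00,
       -1.29306416e-06,  1.43117758e+00]), 'qvel': array([ 9.77638644e-04, -1.13722998e-03,  2.29213988e-03,  5.07798705e-04,
        6.53688509e-05,  1.06484078e-03]), 'tau': array([ 2.65743351e-03, -4.81725526e+01,  2.99245262e+01,  1.27511012e-02,
       -1.58492185e-04,  2.66542935e-05]), 'tcp_pos': array([0.21401269, 0.5331792 , 0.23048975]), 'orientation': array([-2.73009874e-04,  1.89734386e-01,  9.81835094e-01, -7.97718364e-04]), 'wrist_force': array([ 0.37067188, -0.11379966,  1.09495067]), 'ft_torque': array([-0.01301995,  0.02240692, -0.00723052]), 'grip_force': 0.0, 'finger_gap': 0.08530505185749337}
```

View pics/scene0.png

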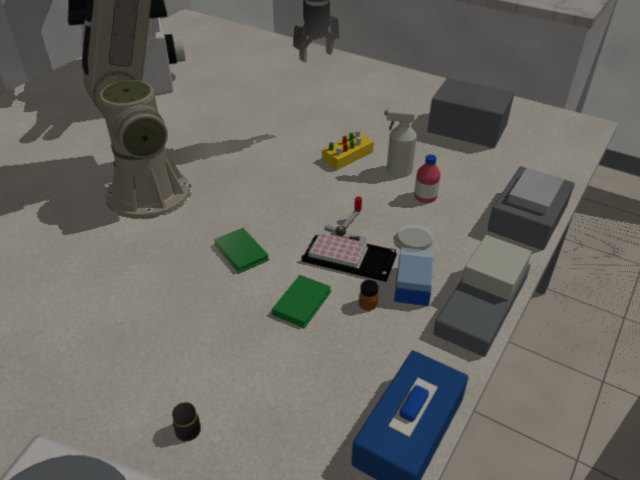

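View pics/side0.png

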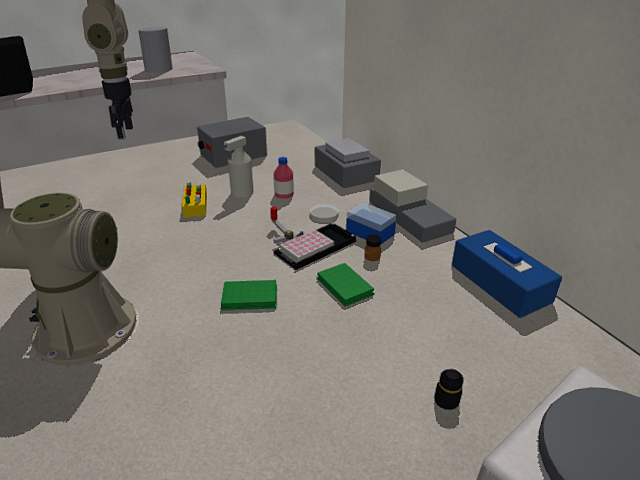

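Candidates for the plate are the white and pink plate in the black carrier (scene 337,249; side 305,245), a green look-alike at scene (241,249), and another at scene (301,301). I choose the white and pink one, which sits in the carrier. The red knob is at scene (358,203), side (274,213). The jar is at scene (369,295) and the tip box at (414,275).

Run:
```python
from h import *
A=[]
for n,pl,kn in(('scene',(337,249),(358,203)),('side',(305,245),(274,213))):
    c=get_calibration(n); print(n,onz(c,[pl],.028).round(3),onz(c,[kn],.05).round(3))
c=get_calibration('scene')
print('carrier corners', onz(c,[(303,259),(385,277),(397,247)],.015).round(3).tolist())
print('jar,dish,tip',onz(c,[(369,303),(414,238),(414,290)],.01).round(3).tolist())
c=get_calibration('wrist');T=np.array(c['world_from_camera']);s=env.get_state()
print(T.round(3).tolist(),s['tcp_pos'],c['fx'])
from scipy.spatial.transform import Rotation as R
print(R.from_quat(np.roll(s['orientation'],-1)).as_matrix().round(3).tolist())
```

```text
scene [[0.578 0.043 0.028]] [[0.545 0.206 0.05 ]]
side [[0.565 0.04  0.028]] [[0.546 0.202 0.05 ]]
carrier corners [[0.52, -0.019, 0.015], [0.717, 0.031, 0.015], [0.693, 0.141, 0.015]]
jar,dish,tip [[0.723, -0.059, 0.01], [0.712, 0.201, 0.01], [0.792, 0.032, 0.01]]
[[0.373, 0.889, 0.264, 0.147], [0.928, -0.357, -0.109, 0.559], [-0.002, 0.286, -0.958, 0.373], [0.0, 0.0, 0.0, 1.0]] [0.21401269 0.5331792  0.23048975] 413.52768021620466
[[-0.928, 0.373, -0.001], [0.373, 0.928, -0.001], [0.0, -0.002, -1.0]]
```

Run:
```python
import cv2
im=cv2.imread('pics/scene0.png')[180:320,280:450]
cv2.imwrite('pics/crop0.png',cv2.resize(im,None,fx=4,fy=4,interpolation=cv2.INTER_CUBIC))
```

```text
(no output)
```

View pics/crop0.png

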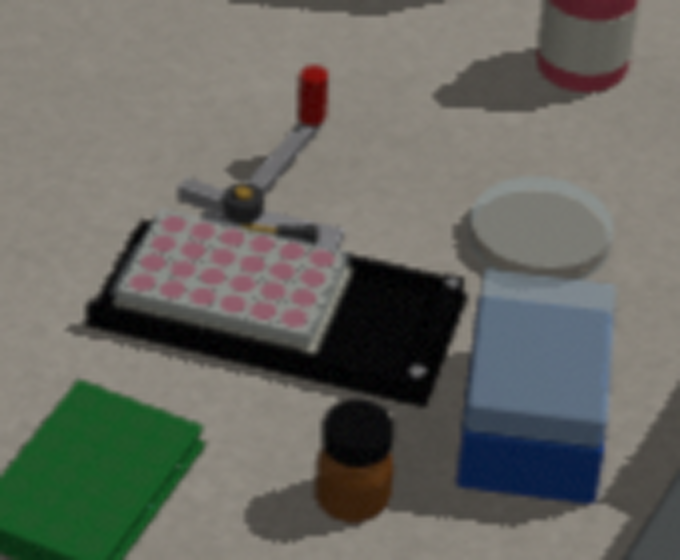

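The crop shows the white and pink plate lying in the black carrier, with the lever open (knob up-left) and the empty channel and end stop to the right. That confirms the choice. Next I bring the wrist camera over it, high and with the fingers closing.

Request:
{"op": "jog_arm", "data": {
  "motion": [0,0,-0.35,0,0,0,0,-0.25,-0.16,-0.35,0,0,-0.1,0,-0.5,-0.33,-0.35,0,0,-0.2,0,-0.75,-0.5,-0.35,0,0,-0.3,0,-1,-0.65,-0.35,0,0,-0.39,0,-1,-0.65,-0.35,0,0,-0.39,0]
}}

```text
clock: 0.85
tcp_pos: [0.3534, 0.3355, 0.301]
orientation: [-0.0, -0.112, 0.994, -0.0]
wrist_force: [-0.0, 0.2, -0.5]
finger_gap: 0.0001
grip_force: 0.0
```

Request:
{"op": "jog_arm", "data": {
  "motion": [-0.12,-0.25,0,0,0,0,0,-0.24,-0.5,0,0,0,0,0,-0.36,-0.75,0,0,0,0,0,-0.46,-1,0,0,0,0,0,-0.46,-1,0,0,0,0,0,-0.46,-1,0,0,0,0,0]
}}

```text
clock: 1.6
tcp_pos: [0.4862, 0.1655, 0.3009]
orientation: [-0.001, -0.115, 0.993, 0.0]
wrist_force: [-0.2, 0.3, -1.2]
finger_gap: 0.0002
grip_force: 0.0
```

Run:
```python
from h import *
s=env.get_state();print(s['clock'],s['tcp_pos'],s['orientation'],s['joint_pos'].round(2),s['qvel'].round(3))
im,c=snap('wrist','w1.png'); np.save('w1.npy',c,allow_pickle=True)
```

```text
1.6 [0.48622502 0.16549186 0.30089288] [-6.19323525e-04 -1.15036592e-01  9.93361018e-01  2.94513677e-04] [ 0.17  0.18  0.05  1.43  0.   -0.06] [ 0.024 -0.011 -0.005  0.002 -0.001 -0.006]
```

View pics/w1.png

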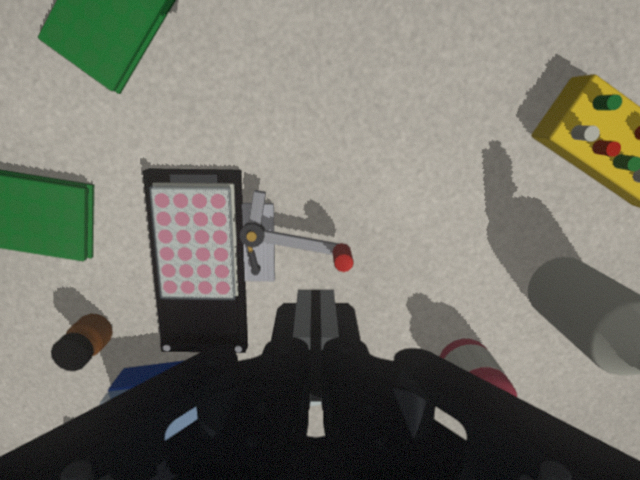

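The wrist view shows the plate with corners near (152,185), (235,183), (239,298), (160,300). The carrier spans (143,170) to (247,351), with its open rear end at the top of the picture. The pivot is at (252,236) and the red knob at (343,258).

```bash
cat > m.py <<'E'
from h import *
def measure(im,c):
    hsv=cv2.cvtColor(im,cv2.COLOR_BGR2HSV); H,S,V=cv2.split(hsv)
    red=(((H<8)|(H>172))&(S>150)&(V>90)).astype(np.uint8)
    pink=(((H>160)|(H<8))&(S>40)&(S<150)&(V>120)).astype(np.uint8)
    def cc(m,lo,hi):
        n,_,st,ce=cv2.connectedComponentsWithStats(m); return [(ce[i],st[i]) for i in range(1,n) if lo<st[i,4]<hi]
    return cc(red,30,4000),cc(pink,40,600)
E
python3 - <<'E'
from m import *
im=cv2.imread('pics/w1.png'); c=np.load('w1.npy',allow_pickle=True).item()
r,p=measure(im,c)
for k,s in r: print('red',k.round(1),s)
w=np.array([k for k,s in p if 140<k[0]<245 and 180<k[1]<305]); print(len(w))
W=onz(c,w,.027); ce=W.mean(0); u,sv,vt=np.linalg.svd(W[:,:2]-ce[:2]); d=vt[0]*np.sign(vt[0,0])
print('plate',ce.round(4),np.degrees(np.arctan2(d[1],d[0])))
# carrier
g=cv2.cvtColor(im,cv2.COLOR_BGR2GRAY); m=(g<45).astype(np.uint8); m[330:]=0; m[:,260:]=0; m[:160]=0; m[:,:135]=0
# left/right outer edges per row
L=[];Rr=[]
for y in list(range(180,325,5)):
    x=np.where(m[y])[0]; L.append((x.min()-.5,y)); Rr.append((x.max()+.5,y))
top=[]
for x in range(155,235,5):
    y=np.where(m[:,x])[0]; top.append((x,y.min()-.5))
print('L',L[::6],'R',Rr[::4],'top',top[::4])
for nme,e,z in(('L18',L,.018),('L0',L,.0),('R18',Rr[20:],.018),('top8',top,.008)):
    P=onz(c,e,z)[:,:2]; v=cv2.fitLine(P.astype(np.float32),cv2.DIST_HUBER,0,1e-4,1e-4).ravel(); print(nme,v.round(4),np.degrees(np.arctan2(v[1],v[0])))
print('screws@20mm',onz(c,[(166,349),(238,349)],.020).round(4))
print('pivot@.03/.04',onz(c,[(252,235)],.03).round(4),onz(c,[(252,235)],.04).round(4))
kn=[(343,258)];print('knob',onz(c,kn,.05).round(4))
E
```

```text
red [612.5 148.6] [606 142  14  14 165]
red [343.2 262. ] [335 254  18  17 246]
24
plate [0.5771 0.0516 0.027 ] 12.375239349902932
L [(np.float64(143.5), 180), (np.float64(147.5), 210), (np.float64(150.5), 240), (np.float64(153.5), 270), (np.float64(156.5), 300)] R [(np.float64(240.5), 180), (np.float64(241.5), 200), (np.float64(241.5), 220), (np.float64(239.5), 240), (np.float64(242.5), 260), (np.float64(243.5), 280), (np.float64(244.5), 300), (np.float64(245.5), 320)] top [(155, np.float64(168.5)), (175, np.float64(169.5)), (195, np.float64(169.5)), (215, np.float64(169.5))]
L18 [0.9763 0.2166 0.6015 0.0072] 12.506518
L0 [0.9763 0.2166 0.6093 0.0012] 12.506503
R18 [0.9753 0.2209 0.6319 0.1164] 12.762878
top8 [ 0.2255 -0.9742  0.5023  0.031 ] -76.96857
screws@20mm [[0.7141 0.0376 0.02  ]
 [0.6944 0.1199 0.02  ]]
pivot@.03/.04 [[0.5507 0.1111 0.03  ]] [[0.5475 0.112  0.04  ]]
knob [[0.5471 0.2069 0.05  ]]
```

Request:
{"op": "jog_arm", "data": {
  "motion": [0.06,-0.22,0.2,0,0,0.008,0,0.12,-0.44,0.4,0,0,0.008,0,0.18,-0.65,0.6,0,0,0.008,0,0.18,-0.65,0.8,0,0,0.008,0,0.18,-0.65,1,0,0,0.008,0,0.18,-0.65,1,0,0,0.008,0,0.18,-0.65,1,0,0,0.008,0]
}}

```text
clock: 2.52
tcp_pos: [0.4821, 0.031, 0.1027]
orientation: [0.001, -0.11, 0.994, -0.0]
wrist_force: [0.9, 0.6, 0.9]
finger_gap: -0.0001
grip_force: 0.0
```

```bash
cat >> m.py <<'E'
O=np.array([.6127,.0600]); a=np.radians(12.5); ex=np.array([np.cos(a),np.sin(a)]); ey=np.array([-ex[1],ex[0]])
def car(p): q=np.array(p)[...,:2]-O; return np.stack([q@ex,q@ey],-1)
def st():
    s=env.get_state(); print('t',s['clock'],'tcp car mm',(car(s['tcp_pos'])*1e3).round(1),'z',(s['tcp_pos'][2]*1e3).round(1),'F',s['wrist_force'].round(1),'yaw',np.degrees(2*np.arctan2(s['orientation'][2],s['orientation'][1])).round(2))
def plate():
    im,c=snap('wrist','tmp.png'); r,p=measure(im,c)
    W=np.array([k for k,s in p]); W=onz(c,W,.027); q=car(W); q=q[(abs(q[:,1])<.05)&(abs(q[:,0])<.12)]; print('wells',len(q),'plate car mm',(q.mean(0)*1e3).round(1))
    K=[(k.round(1),s[4],(car(onz(c,[k],.06))*1e3).round(1)) for k,s in r]; print('red',K)
E
python3 -c "
from m import *
st(); plate()"
```

```text
t 2.525 tcp car mm [-133.8    0. ] z 102.7 F [0.9 0.6 0.9] yaw 192.61
wells 5 plate car mm [-54.5   4.5]
red [(array([610.9, 439.4]), np.int32(264), array([[-30.7, 165.4]]))]
```

Request:
{"op": "jog_arm", "data": {
  "motion": [0,0,0.2,0,0,0,0,0,0,0.36,0,0,0,0,0,0,0.44,0,0,0,0,0,0,0.44,0,0,0,0]
}}

```text
clock: 3.08
tcp_pos: [0.4819, 0.0304, 0.0138]
orientation: [0.0, -0.109, 0.994, 0.0]
wrist_force: [1.2, 0.3, 0.0]
finger_gap: 0.0001
grip_force: 0.0
```

```bash
python3 -c "
from m import *
st(); snap('wrist','w2.png')"
```

```text
t 3.075 tcp car mm [-134.1   -0.6] z 13.8 F [1.2 0.3 0. ] yaw 192.54
```

View pics/w2.png

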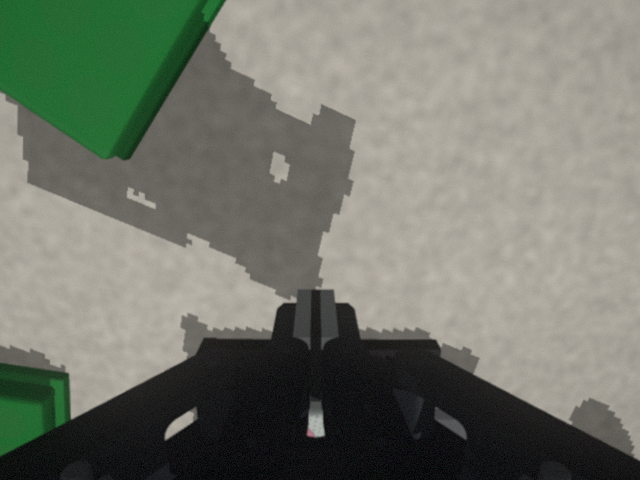

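The picture shows the closed fingertips at (315,300), standing on free bench behind the carrier's open end. Both green look-alikes are clear. Now I push along -tool x.

Request:
{"op": "jog_arm", "data": {
  "motion": [-0.05,0,-0.006,0,0,0,0,-0.1,0,-0.006,0,0,0,0,-0.14,0,-0.006,0,0,0,0,-0.18,0,-0.006,0,0,0,0,-0.22,0,-0.006,0,0,0,0,-0.26,0,-0.006,0,0,0,0,-0.3,0,-0.006,0,0,0,0,-0.33,0,-0.006,0,0,0,0,-0.35,0,-0.006,0,0,0,0,-0.35,0,-0.006,0,0,0,0]
}}

```text
clock: 4.38
tcp_pos: [0.5503, 0.0453, 0.0145]
orientation: [0.0, -0.109, 0.994, 0.0]
wrist_force: [0.4, 0.8, 0.0]
finger_gap: 0.0002
grip_force: 0.0
```

```bash
python3 -c "
from m import *
st()
c=get_calibration('scene'); im=cv2.cvtColor(read_camera('scene'),cv2.COLOR_RGB2BGR)
r,p=measure(im,c); W=np.array([k for k,s in measure(im,c)[1]]) if p else None
cv2.imwrite('pics/s2.png',cv2.resize(im[180:320,280:450],None,fx=4,fy=4,interpolation=cv2.INTER_CUBIC))"
```

```text
t 4.375 tcp car mm [-64.1  -0.9] z 14.5 F [0.4 0.8 0. ] yaw 192.51
```

View pics/s2.png

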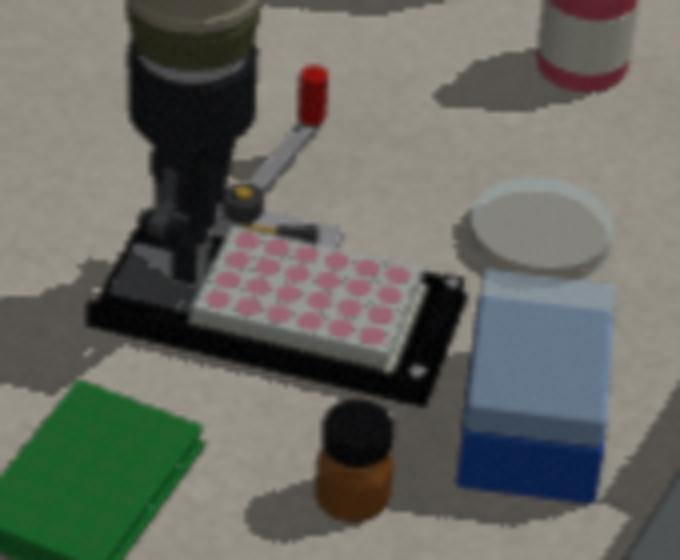

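The plate has slid straight and still has a little black channel left before the stop. I go on gently.

Request:
{"op": "jog_arm", "data": {
  "motion": [-0.015,0.004,0,0,0,0,0,-0.03,0.004,0,0,0,0,0,-0.04,0.004,0,0,0,0,0,-0.04,0.004,0,0,0,0,0]
}}

```text
clock: 4.92
tcp_pos: [0.5578, 0.0477, 0.0145]
orientation: [0.0, -0.109, 0.994, 0.0]
wrist_force: [0.7, -0.0, 0.3]
finger_gap: -0.0003
grip_force: 0.0
```

Request:
{"op": "jog_arm", "data": {
  "motion": [-0.01,0,0,0,0,0,0,-0.01,0,0,0,0,0,0]
}}

```text
clock: 5.18
tcp_pos: [0.5595, 0.0482, 0.0145]
orientation: [0.0, -0.109, 0.994, 0.0]
wrist_force: [-1.2, 0.1, 1.1]
finger_gap: 0.0002
grip_force: 0.3
```

Request:
{"op": "jog_arm", "data": {
  "motion": [-0.008,0,0,0,0,0,0,-0.008,0,0,0,0,0,0]
}}

```text
clock: 5.42
tcp_pos: [0.5605, 0.0484, 0.0144]
orientation: [-0.0, -0.109, 0.994, 0.0]
wrist_force: [-2.7, -0.1, 1.1]
finger_gap: 0.0
grip_force: 1.4
```

```bash
python3 -c "
from m import *
st()
c=get_calibration('scene'); im=cv2.cvtColor(read_camera('scene'),cv2.COLOR_RGB2BGR)
for f in (cv2.imread('pics/scene0.png'),im):
  r,p=measure(f,c); W=onz(c,np.array([k for k,s in p if 1]) if p else np.zeros((1,2)),.027); print(len(W))
  hsv=cv2.cvtColor(f,cv2.COLOR_BGR2HSV); g=f.min(2); m=np.zeros(g.shape,np.uint8); m[228:280,300:395]=g[228:280,300:395]>110
  n,l,s,ce=cv2.connectedComponentsWithStats(m); i=1+s[1:,4].argmax(); print(s[i],ce[i],car(onz(c,[ce[i]],.025)).round(4))
"
```

```text
t 5.425 tcp car mm [-53.5   0. ] z 14.4 F [-2.7 -0.1  1.1] yaw 192.5
3
[ 300  228   95   39 1666] [347.33733493 240.53361345] [[-0.0239  0.0332]]
3
[ 333  228   62   42 1449] [367.68115942 244.50862664] [[0.0279 0.0356]]
```

Request:
{"op": "jog_arm", "data": {
  "motion": [-0.01,0,0,0,0,0,0,-0.01,0,0,0,0,0,0]
}}

```text
clock: 5.72
tcp_pos: [0.5605, 0.0486, 0.0142]
orientation: [-0.002, -0.109, 0.994, -0.0]
wrist_force: [-7.5, -3.0, 5.5]
finger_gap: 0.0003
grip_force: 4.0
```

Request:
{"op": "jog_arm", "data": {
  "motion": [-0.01,0,0,0,0,0,0,-0.01,0,0,0,0,0,0]
}}

```text
clock: 5.98
tcp_pos: [0.5605, 0.0486, 0.014]
orientation: [-0.004, -0.109, 0.994, -0.0]
wrist_force: [-12.2, -4.5, 9.4]
finger_gap: 0.0001
grip_force: 6.4
```

```bash
python3 -c "
from m import *
st()"
```

```text
t 5.975 tcp car mm [-53.4   0.2] z 14.0 F [-12.2  -4.5   9.4] yaw 192.48
```

The plate is home: the TCP stopped at carrier x -53 mm and the force rose to 13 N. I back off, raise the hand and check.

Request:
{"op": "jog_arm", "data": {
  "motion": [0.03,0,0,0,0,0,0,0.1,0,0,0,0,0,0,0.13,0,-0.02,0,0,0,0,0.13,0,-0.2,0,0,0,0,0.13,0,-0.45,0,0,0,0,0.13,0,-0.5,0,0,0,0,0.13,0,-0.5,0,0,0,0]
}}

```text
clock: 6.85
tcp_pos: [0.5401, 0.0437, 0.1154]
orientation: [0.001, -0.109, 0.994, -0.0]
wrist_force: [-0.3, -1.0, -0.4]
finger_gap: 0.0002
grip_force: 0.0
```

```bash
python3 -c "
from m import *
st()
c=get_calibration('scene'); print('medium, spray, dish car',(car(onz(c,[(427,199),(401,173),(414,238)],0.0))*1e3).round())
im,c=snap('scene','s3.png'); cv2.imwrite('pics/s3c.png',cv2.resize(im[180:320,280:450],None,fx=4,fy=4,interpolation=cv2.INTER_CUBIC))"
```

```text
t 6.85 tcp car mm [-74.4  -0.2] z 115.4 F [-0.3 -1.  -0.4] yaw 192.5
medium, spray, dish car [[123. 302.]
 [ 26. 401.]
 [126. 128.]]
```

View pics/s3c.png

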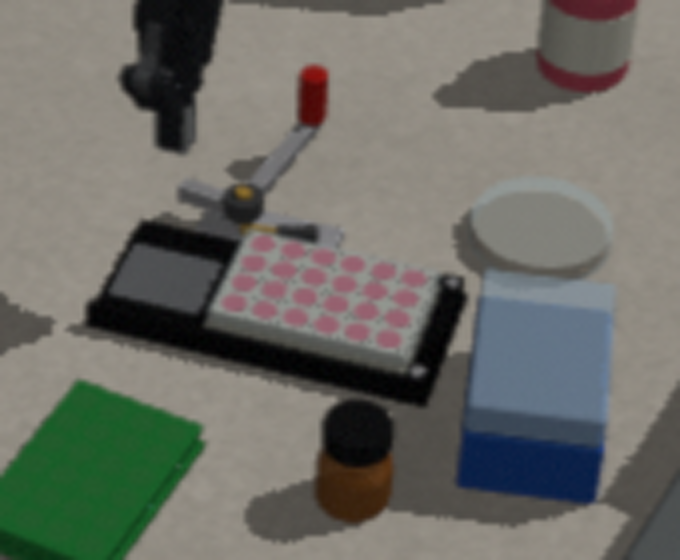

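The picture shows the plate seated against the stop with the grey floor free behind it, and the lever still open. I move round to the knob's +x side.

Request:
{"op": "jog_arm", "data": {
  "motion": [-0.12,0.26,0,0,0,0,0,-0.24,0.52,0,0,0,0,0,-0.37,0.78,0,0,0,0,0,-0.37,0.78,0,0,0,0,0,-0.37,0.78,0.15,0,0,0,0,-0.37,0.78,0.3,0,0,0,0,-0.37,0.78,0.365,0,0,0,0,-0.37,0.78,0.365,0,0,0,0]
}}

```text
clock: 7.9
tcp_pos: [0.5765, 0.211, 0.0399]
orientation: [-0.002, -0.108, 0.994, -0.0]
wrist_force: [-0.7, -0.5, 0.2]
finger_gap: 0.0
grip_force: 0.0
```

```bash
python3 -c "
from m import *
st()
def tgt(ph,d=21):
  p=np.radians(ph); return np.array([-51+95*np.cos(p)+d*np.sin(p),64+95*np.sin(p)-d*np.cos(p)])
s=car(env.get_state()['tcp_pos'])*1e3
for ph in range(80,156,8): d=tgt(ph)-s; print(ph,(-d[0]/200).round(3),(d[1]/200).round(3),round(-(ph-80)/90,3))
"
```

```text
t 7.9 tcp car mm [ -2.6 155.3] z 39.9 F [-0.7 -0.5  0.2] yaw 192.46
80 0.056 -0.007 0.0
88 0.12 0.015 -0.089
96 0.187 0.027 -0.178
104 0.255 0.03 -0.267
112 0.322 0.023 -0.356
120 0.388 0.007 -0.444
128 0.452 -0.017 -0.533
136 0.511 -0.051 -0.622
144 0.564 -0.092 -0.711
152 0.612 -0.141 -0.8
```

Request:
{"op": "jog_arm", "data": {
  "motion": [0.056,-0.007,0,0,0,0,0,0.12,0.015,0,0,0,-0.09,0,0.187,0.027,0,0,0,-0.18,0,0.255,0.03,0,0,0,-0.27,0,0.322,0.023,0,0,0,-0.36,0,0.322,0.023,0,0,0,-0.36,0]
}}

```text
clock: 8.65
tcp_pos: [0.5143, 0.2031, 0.0432]
orientation: [0.002, -0.381, 0.924, 0.0]
wrist_force: [0.7, 3.3, -0.8]
finger_gap: 0.0002
grip_force: 1.6
```

```bash
python3 -c "
from m import *
st()
def tgt(ph,d=21):
  p=np.radians(ph); return np.array([-51+95*np.cos(p)+d*np.sin(p),64+95*np.sin(p)-d*np.cos(p)])
s=env.get_state(); q=s['orientation']; th=2*np.arctan2(q[2],q[1]); tx=np.array([np.cos(th),np.sin(th)]); ty=np.array([np.sin(th),-np.cos(th)])
for ph in range(112,161,8): d=O+(tgt(ph)[0]*ex+tgt(ph)[1]*ey)/1e3-s['tcp_pos'][:2]; print(ph,(d@tx/.2).round(3),(d@ty/.2).round(3),round(-(ph-112)/90,3))
im,c=snap('scene','s4.png'); r,p=measure(im,c); print([(k,(car(onz(c,[k],.05))*1e3).round(1)) for k,s in r])
"
```

```text
t 8.65 tcp car mm [-65.1 161. ] z 43.2 F [ 0.7  3.3 -0.8] yaw 224.83
112 0.011 0.001 0.0
120 0.076 0.023 -0.089
128 0.142 0.035 -0.178
136 0.21 0.039 -0.267
144 0.278 0.033 -0.356
152 0.344 0.017 -0.444
160 0.407 -0.007 -0.533
[(array([432.04      , 173.45333333]), array([[120.2, 355.1]]))]
```

```bash
python3 -c "
from m import *
c=get_calibration('side'); im=cv2.cvtColor(read_camera('side'),cv2.COLOR_RGB2BGR)
r,p=measure(im,c); print([(k,s[4],(car(onz(c,[k],.05))*1e3).round(1)) for k,s in r])
cv2.imwrite('pics/d4.png',cv2.resize(im[150:290,210:380],None,fx=4,fy=4,interpolation=cv2.INTER_CUBIC))"
```

```text
[(array([283.15384615, 173.05429864]), np.int32(221), array([[150.6, 360.5]])), (array([259.63829787, 219.59574468]), np.int32(47), array([[-87.9, 148. ]]))]
```

View pics/d4.png

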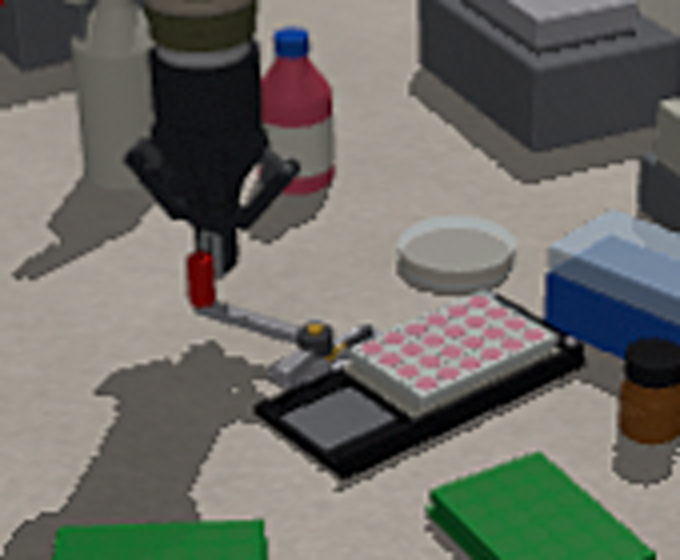

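The side view shows the red knob at crop (201,280) held against the finger, lever at about 114°. The plate is still home. I continue past the dead point.

Request:
{"op": "jog_arm", "data": {
  "motion": [0.066,0.022,0,0,0,-0.09,0,0.132,0.034,0,0,0,-0.18,0,0.2,0.038,0,0,0,-0.27,0,0.268,0.032,0,0,0,-0.36,0,0.334,0.016,0,0,0,-0.44,0,0.334,0.016,0,0,0,-0.44,0]
}}

```text
clock: 9.5
tcp_pos: [0.4642, 0.1569, 0.0416]
orientation: [-0.0, -0.671, 0.742, -0.0]
wrist_force: [-0.5, -0.8, -0.3]
finger_gap: 0.0
grip_force: 0.0
```

```bash
python3 -c "
from m import *
st()
for n in ('side','scene'):
  c=get_calibration(n); im=cv2.cvtColor(read_camera(n),cv2.COLOR_RGB2BGR)
  for k,s in measure(im,c)[0]:
    q=car(onz(c,[k],.05))[0]*1e3; print(n,k,s[4],q.round(1),np.degrees(np.arctan2(q[1]-64,q[0]+51)))"
```

```text
t 9.5 tcp car mm [-124.   126.8] z 41.6 F [-0.5 -0.8 -0.3] yaw 264.27
side [282.85281385 173.13852814] 231 [149.4 360.6] 55.949732460032735
side [283.15217391 195.63043478] 46 [ 51.  225.1] 57.66257021340939
side [259.56603774 240.        ] 53 [-148.4   58.6] -176.8373898867214
scene [431.92 173.38] 150 [119.8 355.3] 59.619605174602604
```

The lever has snapped home, with the knob at carrier (-148, 59). I raise the hand straight up and check.

Request:
{"op": "jog_arm", "data": {
  "motion": [0,0,-0.25,0,0,0,0,0,0,-0.5,0,0,0,0,0,0,-0.8,0,0,0,0,0,0,-0.8,0,0,0,0,0,0,-0.8,0,0,0,0]
}}

```text
clock: 10.22
tcp_pos: [0.4647, 0.158, 0.2014]
orientation: [0.0, -0.672, 0.741, -0.0]
wrist_force: [-0.2, -0.4, -0.2]
finger_gap: 0.0
grip_force: 0.0
```

```bash
python3 -c "
from m import *
st()
im,c=snap('side','d5.png'); cv2.imwrite('pics/d5c.png',cv2.resize(im[150:290,210:380],None,fx=4,fy=4,interpolation=cv2.INTER_CUBIC))"
```

```text
t 10.225 tcp car mm [-123.3  127.7] z 201.4 F [-0.2 -0.4 -0.2] yaw 264.44
```

View pics/d5c.png

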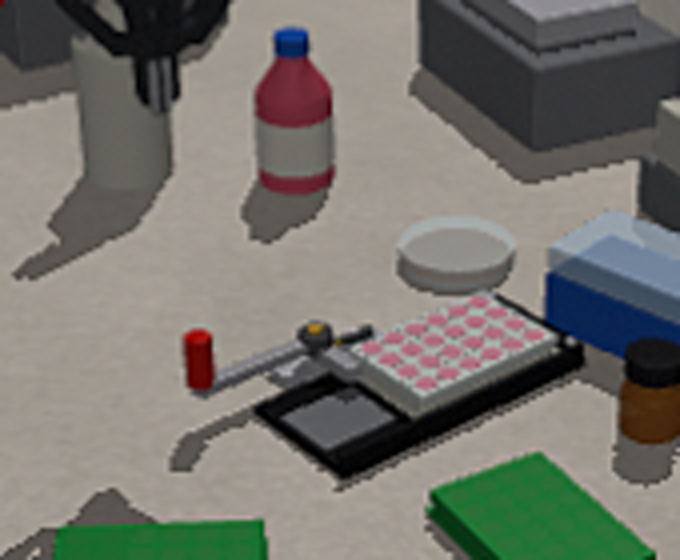

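The lever is locked with its knob at crop (199,360) and its nose across the channel behind the plate. The plate is flat and home, the bystanders in view are unmoved, and the hand is clear.

```bash
python3 -c "
from workcell import env
print(env.hand_in())"
```

```text
the job is handed in; nothing more can be done
None
```

I pushed the plate home against the end stop, then snapped the lever into lock behind it; the hand is clear and the job is handed in at about 10 s on the clock, with no verdict returned.

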